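Slide the instrument cassette between the handpiece holders into its bay

ROBOT

A 6-joint arm with a two-finger parallel gripper is mounted at the origin on the work surface. World frame = base frame: x ahead of the robot, y to its left, z up, the work surface at z = 0. Lengths are in m, angles in rad, forces in N, time in s.
With the tool pointing down it reaches from about 0.35 to 0.85 m from the base axis. Payload 8.1 kg.
Tool frame: the origin (TCP) lies on the centre line of the jaws, within the pads' length; the fingertips stand r.finger_overhang ahead of it and the grasp point (between the pads) lies 6 mm ahead of it (r.finger_overhang is the distance from the TCP to the fingertips, in m); x points along the fingers, z is the direction in which the jaws open and shut, and the axes are right-handed (so a half turn about x gives the same grasp; the last joint's range is limited). The gripper opens to 93 mm and grips with 3 to 60 N. Pads are 15 mm wide; open, the fingers measure 128 mm over their backs; the gripper's body (75 mm by 188 mm) begins 65 mm behind the grasp point.
Start: joints at [1.248, 0.13, 1.488, -0, 1.523, -0.085], TCP at [0.141, 0.583, 0.244] pointing down, gripper open.
Joint ranges: [-2.96, 2.96], [-0.89, 2.26], [0.02, 2.5], [-1.34, 4.48], [0, 2.73], [-2.66, 2.66]. Speed limits (rad/s): [2.39, 2.39, 2.79, 3.14, 3.14, 3.14].

INTERFACE

Orientations are given as a 3x3 rotation matrix whose columns are the frame's x, y, z axes.
In Python, from plant import readout, imaging, r gives the robot as it stands.
- The arm moves only by the tool move_arm, never from a script. Its argument "plan" is a list of rows, each a list of 3 entries, a list of its own where there are three numbers: the shift along the tool's x, y, z in cm, then the turn about the tool's x in rad, then the opening, from 0 (shut) to 1 (fully open). A call has 1 to 8 rows; each row shifts and turns the commanded pose from where the row before left it, along the tool's axes as they then stand; what a row does not reach is not made up. A row lasts 1/8 s, in which the tool goes at most 62.5 mm and 10.7 degrees, less where a joint would pass 70% of its speed; a pose out of reach is approached as far as the arm can. A call is refused whole if a number of a shift passes 6.25 or a number of a turn 0.188, either way. A call with a gripper value outside its range is refused whole. The fingers move at their own pace and stop on an object; the grip force is fixed at half the most. Time passes only in rows, so rows that do not move let the fingers close. It gives the time, the measured TCP pose, the force and the opening at its end, in the units of the state.
- readout.get_obs(): the state, without advancing time (a new reading comes with each control period).
- imaging.read_camera(name): name is "scene" or "top"; returns the picture (480x640x3 uint8, blue, green, red); there is no depth.
- imaging.camera_params(name): a dict with "intrinsics" (3x3 intrinsics, pixels), "D" ([k1, k2, p1, p2, k3] as OpenCV has them; the pictures are not rectified), "T" (4x4, takes a point from camera to world coordinates). Camera axes: x right, y down, z forward; pixel columns grow to the right and rows downward; lengths in m; the calibration is good to about 2 mm. A picture is of the moment at which its call begins. camera_params takes no time and is no camera call.
- r.sign_off(): hands the job in, once; it reports no verdict.
The state is a dict: "time": time; "joint_pos": joint angles; "joint_velocities": joint speeds; "joint_torque": joint torques, N m; "ee_pos": TCP position; "tool_rot": TCP orientation; "wrist_force": force on the tool from outside, world axes, zero at the start; "torque": the same for the moment, N m; "gripper_width": finger opening in m.
Only numpy, scipy, OpenCV 4.12 (cv2) and the standard library are available. Lean on these libraries where they do the work, as an engineer would, in place of code of your own. Each camera call takes 0.05 s, during which the arm holds its last target.

TASK

Push the flat steel instrument cassette through the narrow gap between the two white handpiece holders, until it is right through and its leading end rests squarely against the aluminium stop bar behind them. Only push it with the fingers: it stays flat on the worktop and is never lifted. Leave the handpieces, the bottle and the jar where they are.

Things in the scene. Friction and masses are not known exactly. Their poses are not given: they have to be found in the camera images.
- cassette: loose closed steel instrument cassette with slotted lid, a flat box 104 mm long (x), 70 mm wide (y), 26 mm high, vertical corners rounded at 10 mm; 0.25 to 0.5 kg. Origin: centre of its underside, on the worktop (z = 0). It starts before the gap with its +x end leading, up to 0.4 rad askew and 30 mm off the gap's centre line; slides with ordinary friction
- dock: fixed bay: two upright round white holders, 44 mm in diameter, 45 mm high, axes at y = +59.5 and -59.5 mm: the gap is 75 mm wide at x = 0. Origin on the worktop (z = 0) midway between them; x points through the gap the way to push (roughly world +y, to the robot's left), y across the gap, z up. A thin grey pad without a step marks the bay's floor
- stop (a point): middle of the near face of the fixed aluminium stop bar, at the worktop (z = 0), at x = +119 mm, y = 0 in the dock's frame; axes as the dock's. The bar is 120 mm long along y, 14 mm thick, 22 mm high. When the cassette is home its origin is 52 mm before this point, its trailing end 15 mm past the middle of the gap
- wand: loose white spatula handpiece lying flat, about 193 mm long (x), 40 mm wide, 24 mm high; origin on the underside 88 mm from its butt end; leave alone
- pen: loose black pen-shaped handpiece with a metal nose, lying flat, about 142 mm long (x), 22 mm wide, 20 mm high; origin on the underside 70 mm from its butt end; leave alone
- serum: loose upright clear bottle with white cap, 48 mm in diameter, 80 mm high; origin at the centre of its underside; leave alone
- jar: loose upright white cream jar with metal cap, 56 mm in diameter, 42 mm high; origin at the centre of its underside; leave alone

How it is judged:
By the outcome, as a careful person would: the job done as asked, in the order asked, and still so for the second after the job is handed in, with the robot touching nothing.
It also fails if it takes over 54 s, if anything falls off the work surface, if the arm or the gripper's body presses on something with over 40 N, if the wrist force passes 120 N, or if a joint passes its speed limit or range.

## Working session

There is one attempt and no reset: what is moved stays moved. The work goes in short steps, Python scripts to look and compute and a tool call to move; the robot and the scene stay as the last step left them, time stands still between calls to the robot, and variables do not carry over. Pictures are saved under pics/ and viewed, and the job is handed in when it is done.

Besides the shell and the picture viewer there is one more tool, called after "Emit:" as a command line: name --argument value ..., lists and objects as JSON in quotes. move_arm: Moves the arm, as the interface text tells. Its arguments: {"type":"object","properties":{"plan":{"type":"array","items":{"type":"array"}}},"required":["plan"]}

```bash
mkdir -p pics; ls
python3 - <<'E'
from plant import readout, imaging, r
import cv2,numpy as np
np.set_printoptions(precision=4,suppress=True)
o=readout.get_obs()
for k,v in o.items(): print(k,np.array(v))
print(r.finger_overhang)
for n in("scene","top"):
    cv2.imwrite(f"pics/{n}0.png",imaging.read_camera(n))
    for k,v in imaging.camera_params(n).items(): print(n,k,np.array(v))
E
```

```text
pics
time 0.0
joint_pos [ 1.2476  0.1312  1.4893 -0.      1.523  -0.0854]
joint_velocities [-0.0007  0.0014 -0.0009  0.0012 -0.0011  0.001 ]
joint_torque [ -0.0007 -55.9828 -49.1772   0.0766   0.0346  -0.0002]
ee_pos [0.1411 0.5826 0.2426]
tool_rot [[-0.0006 -0.9719  0.2356]
 [-0.0018  0.2356  0.9719]
 [-1.      0.0001 -0.0019]]
wrist_force [0.1135 0.7416 0.856 ]
torque [-0.036   0.0032  0.0137]
gripper_width 0.09262138367685084
0.025
scene intrinsics [[553.432    0.     319.3585]
 [  0.     553.432  244.1683]
 [  0.       0.       1.    ]]
scene D [-0.0671  0.      0.      0.      0.    ]
scene T [[-0.7208  0.597  -0.3522  0.8298]
 [ 0.6931  0.6247 -0.3596  0.3375]
 [ 0.0054 -0.5033 -0.8641  0.7324]
 [ 0.      0.      0.      1.    ]]
top intrinsics [[445.7883   0.     313.4633]
 [  0.     445.7883 241.4933]
 [  0.       0.       1.    ]]
top D [-0.0113  0.      0.      0.      0.    ]
top T [[-0.0066 -0.9963  0.0859  0.4679]
 [-1.      0.0067 -0.0002  0.046 ]
 [-0.0004 -0.0859 -0.9963  0.7931]
 [ 0.      0.      0.      1.    ]]
```

View pics/scene0.png

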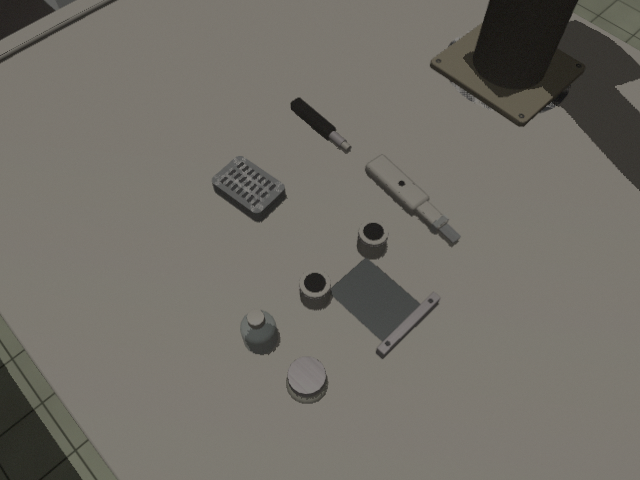

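View pics/top0.png

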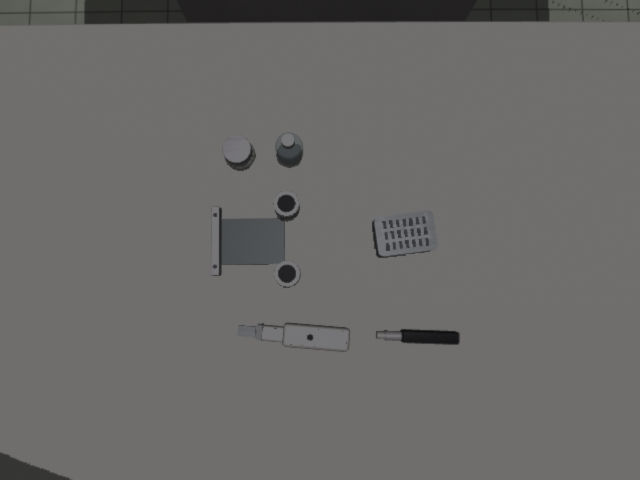

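The top view shows the cassette at about (405,234) px, the holders at (287,204) and (287,273), the bar at x≈215, the bottle at (289,149), the jar at (238,152), the wand at (295,335) and the pen at (420,337). The cassette has to move left, which is world +y. Next I measure it.

```bash
cat > h.py <<'E'
import cv2,numpy as np
from plant import readout, imaging, r
np.set_printoptions(precision=4,suppress=True)
def ray(n,px,z):
    P=imaging.camera_params(n);K=np.array(P["intrinsics"]);D=np.array(P["D"]);T=np.array(P["T"])
    u=cv2.undistortPoints(np.array(px,float).reshape(-1,1,2),K,D)[:,0]
    d=np.c_[u,np.ones(len(u))]@T[:3,:3].T
    z=np.broadcast_to(z,(len(u),))
    return (T[:3,3]+d*((z-T[2,3])/d[:,2])[:,None])[:,:2]
def proj(n,p):
    P=imaging.camera_params(n);K=np.array(P["intrinsics"]);D=np.array(P["D"]);T=np.linalg.inv(np.array(P["T"]))
    return cv2.projectPoints(np.array(p,float).reshape(-1,1,3),cv2.Rodrigues(T[:3,:3])[0],T[:3,3],K,D)[0][:,0]
E
python3 - <<'E'
from h import *
a=cv2.imread("pics/top0.png");c=a[190:290,200:450]
cv2.imwrite("pics/crop_t.png",cv2.resize(c,None,fx=3.2,fy=3.2,interpolation=cv2.INTER_CUBIC))
s=cv2.imread("pics/scene0.png");c=s[140:360,200:450]
cv2.imwrite("pics/crop_s.png",cv2.resize(c,None,fx=2.7,fy=2.7,interpolation=cv2.INTER_CUBIC))
for n,i in(("top",a),("scene",s)):
    g=cv2.cvtColor(i,cv2.COLOR_BGR2GRAY)
    bg=cv2.medianBlur(g,101)
    print(n,i[300,200] ,[i[y,x] for x,y in ((250,240),(287,195),(216,240),(380,247),(287,204))])
    m=(g<45).astype(np.uint8)
    k,l,st,ce=cv2.connectedComponentsWithStats(m)
    for j in range(1,k):
        if 25<st[j,4]<3000: print("dark",st[j],ce[j])
E
```

```text
top [109 110 111] [array([83, 81, 78], dtype=uint8), array([48, 46, 47], dtype=uint8), array([119, 117, 117], dtype=uint8), array([118, 115, 113], dtype=uint8), array([33, 31, 31], dtype=uint8)]
dark [228 150  24  16  65] [242.2462 160.8   ]
dark [278 154  23  11 119] [290.     160.1933]
dark [278 196  17  15 202] [285.9109 202.9653]
dark [220 209   1  65  65] [220. 241.]
dark [279 211  19  10  54] [288.0926 216.7037]
dark [373 223   4  27  38] [374.3421 236.5789]
dark [279 266  16  16 211] [286.5403 273.3175]
dark [401 330  58  14 712] [429.7163 336.4003]
scene [113 121 124] [array([112, 121, 124], dtype=uint8), array([114, 121, 124], dtype=uint8), array([113, 121, 124], dtype=uint8), array([47, 52, 54], dtype=uint8), array([112, 119, 124], dtype=uint8)]
dark [   0    0   54   39 1297] [20.0324 13.9375]
dark [ 0 34 49 28 58] [22.9828 47.8621]
dark [291  98  44  42 704] [312.0185 117.8608]
dark [214 185  72  36 452] [253.8827 205.0996]
dark [364 223  19  17 251] [373.0478 230.9044]
dark [304 273  21  19 301] [314.3588 282.1495]
```

```bash
sleep 1
```

```text
(no output)
```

View pics/crop_t.png

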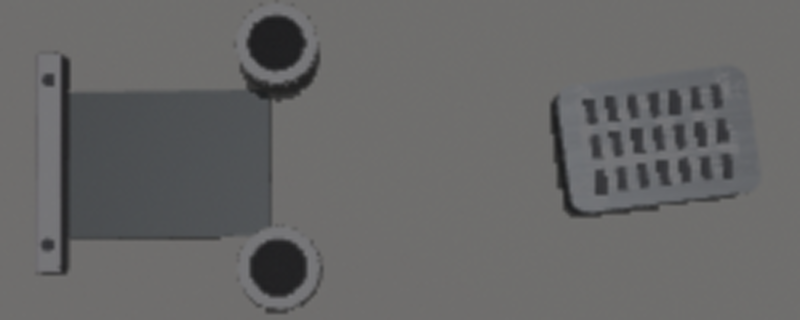

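View pics/crop_s.png

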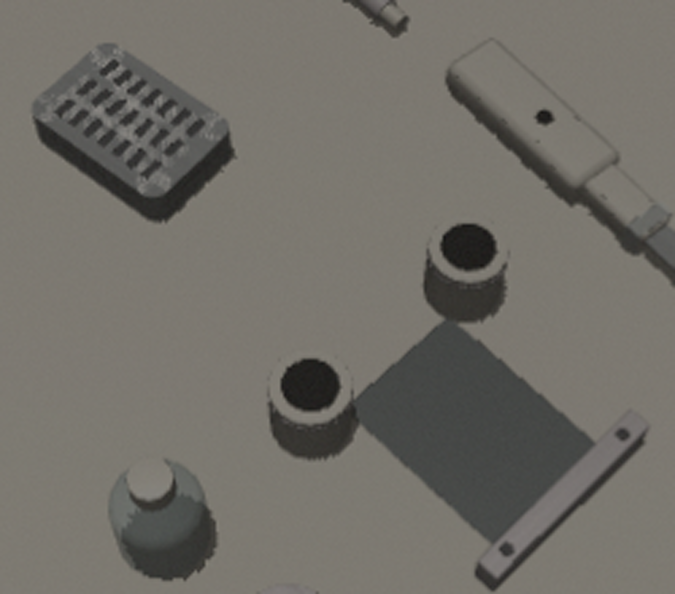

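```bash
cat > meas.py <<'E'
from h import *
def dock():
    # dark disc tops at z=.045
    t=ray("top",[[285.911,202.965],[286.540,273.318]],.045); s=ray("scene",[[314.359,282.15],[373.048,230.904]],.045)
    return t,s
def cass(i,x0=200,verbose=True,thr=3,roi=None):
    f=cv2.GaussianBlur(i.astype(np.float32),(0,0),0.8)
    m=((f[:,:,0]-f[:,:,2]>thr)&(f.mean(2)>90)).astype(np.uint8)
    m=cv2.morphologyEx(m,cv2.MORPH_CLOSE,np.ones((9,9),np.uint8))
    m=cv2.morphologyEx(m,cv2.MORPH_OPEN,np.ones((7,7),np.uint8))
    cs,_=cv2.findContours(m,cv2.RETR_EXTERNAL,cv2.CHAIN_APPROX_NONE)
    out=[]
    for c in cs:
        if cv2.contourArea(c)<600: continue
        w=ray("top",c[:,0].astype(float),.026).astype(np.float32)
        (cx,cy),(a,b),ang=cv2.minAreaRect(w*1000)
        if a<b: ang+=90;a,b=b,a
        ang=(ang-90+90)%180-90
        M=cv2.moments((w*1000).reshape(-1,1,2))
        mc=np.array([M["m10"]/M["m00"],M["m01"]/M["m00"]])
        out.append((np.array([cx,cy]),mc,a,b,ang,c))
    return out,m
if __name__=="__main__":
    t,s=dock();print("holders top",t,"scene",s,np.linalg.norm(t[0]-t[1]),np.linalg.norm(s[0]-s[1]))
    i=cv2.imread("pics/top0.png")
    o,m=cass(i)
    for q in o: print(q[:5],cv2.boundingRect(q[5]))
    cv2.imwrite("pics/mask.png",m*255)
E
python3 meas.py
```

```text
holders top [[0.5984 0.0922]
 [0.4793 0.0913]] scene [[0.5967 0.0905]
 [0.4774 0.0895]] 0.11913020025676584 0.11931469197142716
(array([ 547.9852, -113.3759]), array([ 547.9543, -113.2944]), 102.21546173095703, 68.87846374511719, 6.726207733154297) (375, 211, 62, 45)
```

View pics/mask.png

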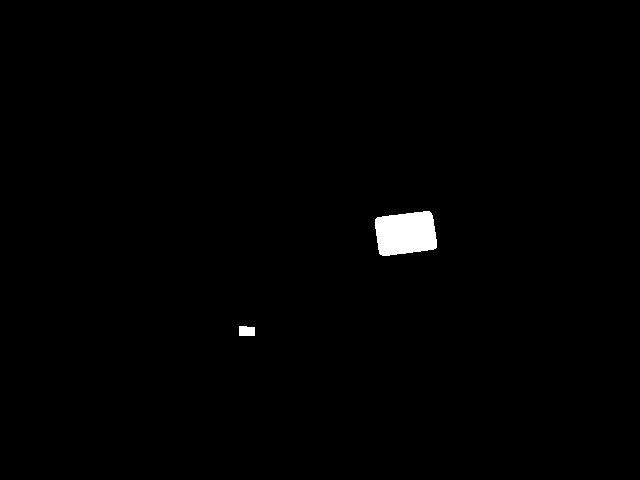

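Run:
```python
from h import *
print("near top edge",ray("top",[[219.5,215],[219.5,268]],.022))
i=cv2.imread("pics/top0.png").astype(np.float32)
# bar near-edge subpixel: drop from bar (117) to dark, per row
xs=[];ys=[]
for y in range(212,271):
    p=i[y,212:226].mean(1); d=np.diff(p); k=d[3:].argmin()+3
    xs.append(212+k+.5);ys.append(y)
v=np.polyfit(ys,xs,1); print("edge fit col(row)",v,np.ptp(xs)); w=ray("top",[[np.polyval(v,y),y] for y in(212,270)],.022);print(w,"bar angle",(w[1]-w[0])[1]/(w[1]-w[0])[0])
g=i.mean(2)
print("bar ends rows",[ (y,g[y,213:218].mean().round(0)) for y in list(range(204,212))+list(range(270,280))])
# pad side edges via pad color
m=((i.mean(2)<95)&(i.mean(2)>65)).astype(np.uint8)
for rng in range(228,270,8):
    col=np.where(m[205:280,rng])[0]+205; print(rng,col.min(),col.max())
```

```text
near top edge [[0.582  0.2096]
 [0.4895 0.2086]]
edge fit col(row) [  0.  218.5] 0.0
[[0.5873 0.2114]
 [0.4861 0.2103]] bar angle 0.011671839568485132
bar ends rows [(204, np.float32(110.0)), (205, np.float32(109.0)), (206, np.float32(99.0)), (207, np.float32(115.0)), (208, np.float32(118.0)), (209, np.float32(118.0)), (210, np.float32(118.0)), (211, np.float32(118.0)), (270, np.float32(118.0)), (271, np.float32(118.0)), (272, np.float32(118.0)), (273, np.float32(117.0)), (274, np.float32(110.0)), (275, np.float32(69.0)), (276, np.float32(106.0)), (277, np.float32(110.0)), (278, np.float32(110.0)), (279, np.float32(110.0))]
228 219 264
236 219 264
244 218 264
252 219 264
260 218 264
268 218 264
```

Emit:
move_arm --plan '[[[0, 0, 0], -0.124, 0.5], [[0, 0, 0], -0.123, 0.5], [[0, -3.3, -5], 0, 0.5], [[0, -3.3, -5], 0, 0.5], [[0, -3.3, -5], 0, 0.5], [[0, -3.3, -5], 0, 0.5], [[0, -3.3, -5], 0, 0.5], [[0, -3.3, -5], 0, 0.5]]'

```text
time: 1.1
ee_pos: [0.3426, 0.2832, 0.2434]
tool_rot: [[-0.0, -1.0, -0.01], [-0.0, -0.01, 1.0], [-1.0, 0.0, -0.0]]
wrist_force: [0.8, 0.3, -0.3]
gripper_width: 0.0462
```

Emit:
move_arm --plan '[[[0, -3.4, -5], 0, 0.5], [[0, -3.4, -5], 0, 0.5], [[0, -3.4, -5], 0, 0.5], [[0, -3.4, -5], 0, 0.5], [[0, -3.4, -5], 0, 0.5], [[0, -3.4, -5], 0, 0.5], [[0, -3.4, -5], 0, 0.5], [[0, -3.4, -5], 0, 0.5]]'

```text
time: 2.1
ee_pos: [0.6184, -0.1143, 0.2431]
tool_rot: [[-0.001, -1.0, -0.009], [0.0, -0.009, 1.0], [-1.0, 0.001, 0.0]]
wrist_force: [1.4, -0.2, 1.4]
gripper_width: 0.0463
```

Emit:
move_arm --plan '[[[0, 0, 0], 0, 0.5]]'

```text
time: 2.22
ee_pos: [0.6181, -0.1161, 0.2409]
tool_rot: [[-0.004, -1.0, -0.005], [0.0, -0.005, 1.0], [-1.0, 0.004, 0.0]]
wrist_force: [-0.1, 0.1, -0.3]
gripper_width: 0.0462
```

Emit:
move_arm --plan '[[[5, 0, 0], 0, 0.5], [[5, 0, 0], 0, 0.5], [[5, 0, 0], 0, 0.5], [[4, 0, 0], 0, 0.5], [[1.5, 0, 0], 0, 0.5], [[0.5, 0, 0], 0, 0.5], [[0, 0, 0], 0, 0.5]]'

```text
time: 3.1
ee_pos: [0.6188, -0.1126, 0.0353]
tool_rot: [[0.002, -1.0, -0.009], [-0.001, -0.009, 1.0], [-1.0, -0.002, -0.001]]
wrist_force: [0.3, 0.2, 0.0]
gripper_width: 0.0467
```

Run:
```python
from h import *
i=imaging.read_camera("top");cv2.imwrite("pics/t1.png",i)
s=imaging.read_camera("scene");cv2.imwrite("pics/s1.png",s)
cv2.imwrite("pics/t1c.png",cv2.resize(i[150:310,200:460],None,fx=3,fy=3,interpolation=cv2.INTER_CUBIC))
```

```text
(no output)
```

View pics/t1c.png

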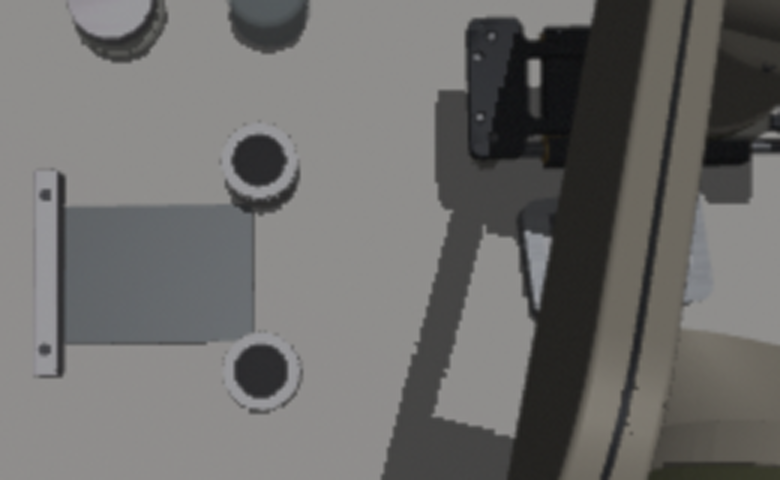

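View pics/s1.png

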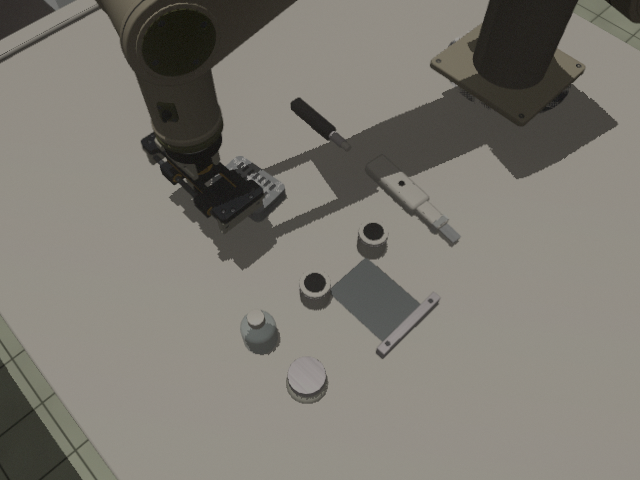

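Emit:
move_arm --plan '[[[0.3, 0.8, 0], 0, 0.5], [[0, 0.7, 0], 0, 0.5], [[0, 0.5, 0], 0, 0.5], [[0, 0.4, 0], 0, 0.5], [[0, 0.4, 0], 0, 0.5], [[0, 0.3, 0], 0, 0.5], [[0, 0.3, 0], 0, 0.5], [[0, 0, 0], 0, 0.5]]'

```text
time: 4.2
ee_pos: [0.5837, -0.1128, 0.0308]
tool_rot: [[0.0, -1.0, -0.009], [-0.0, -0.009, 1.0], [-1.0, -0.0, -0.0]]
wrist_force: [0.9, -1.0, 1.1]
gripper_width: 0.0464
```

Emit:
move_arm --plan '[[[0, -1.5, 0], 0, 0.5], [[0, -2, 0], 0, 0.3], [[-5, 0, 0], 0, 0.3], [[-3, 0, -5], 0, 0.3], [[0, 1, -5], 0.17, 0.3], [[0, 3, -2.5], 0.187, 0.3], [[0, 0, 0], 0.187, 0.3], [[0, 0, 0], 0.187, 0.3]]'

```text
time: 5.2
ee_pos: [0.5751, -0.2326, 0.1101]
tool_rot: [[-0.001, -0.746, 0.666], [0.001, 0.666, 0.746], [-1.0, 0.002, -0.0]]
wrist_force: [0.1, 0.8, 0.1]
gripper_width: 0.0281
```

Emit:
move_arm --plan '[[[0, 0, 0], 0.187, 0.3], [[0, 0, 0], 0.187, 0.3], [[0, 0, 0], 0.187, 0.3], [[0, 0, 0], 0.187, 0.3], [[0, 0, 0], 0.09, 0.3], [[0, 0, 0], 0, 0.3]]'

```text
time: 5.95
ee_pos: [0.5756, -0.2321, 0.1102]
tool_rot: [[-0.001, -0.012, 1.0], [0.001, 1.0, 0.012], [-1.0, 0.001, -0.001]]
wrist_force: [-1.4, 0.2, -0.2]
gripper_width: 0.028
```

Run:
```python
from h import *
from meas import cass
i=imaging.read_camera("top");cv2.imwrite("pics/t2.png",i)
cv2.imwrite("pics/t2c.png",cv2.resize(i[150:310,200:460],None,fx=3,fy=3,interpolation=cv2.INTER_CUBIC))
for q in cass(i)[0]: print(q[:5])
```

```text
(array([535.8043, 149.2624]), array([534.9123, 147.4077]), 101.94208526611328, 76.33184051513672, -0.3735198974609375)
(array([539.3158, -99.7739]), array([542.3818, -95.2732]), 82.19883728027344, 69.45677185058594, -0.3707122802734375)
```

View pics/t2c.png

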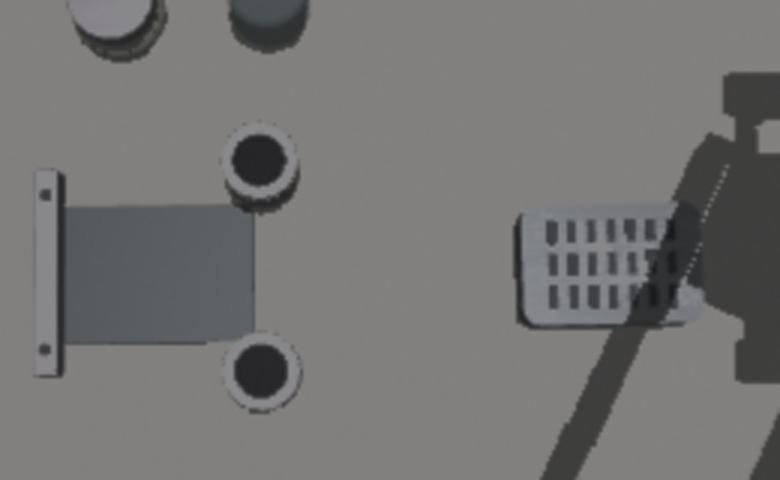

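```bash
cat > edges.py <<'E'
from h import *
def edges(i,c0,c1,r0,r1):
    # subpixel side edges of lid: per column, positions where B-R crosses mid level
    f=cv2.GaussianBlur(i.astype(np.float32),(0,0),0.8); d=f[:,:,0]-f[:,:,2]
    res=[]
    for side in(0,1):
        P=[]
        for c in range(c0,c1):
            col=d[r0:r1,c]; hi=np.where(col>2.5)[0]
            if len(hi)<20: continue
            k=hi[0] if side==0 else hi[-1]
            n=k-1 if side==0 else k+1
            t=(2.5-col[n])/(col[k]-col[n]); P.append([c,r0+n+t*(k-n)])
        w=ray("top",P,.026); v=np.polyfit(w[:,1],w[:,0],1)
        for _ in range(3):
            e=w[:,0]-np.polyval(v,w[:,1]); g=abs(e)<max(.0007,e.std()*1.5); v=np.polyfit(w[g,1],w[g,0],1)
        res.append(v)
    return res
E
python3 - <<'E'
from edges import *
i=cv2.imread("pics/t2.png")
print(i[200,400],i[225,378],i[222,390])
v=edges(i,382,405,205,270)
for y in(-.15,-.1,-.06): a,b=np.polyval(v[0],y),np.polyval(v[1],y); print(y,a,b,a-b,(a+b)/2,"line",.5388-.0095*(y-.0917))
print("slopes",v[0][0],v[1][0])
g=i.mean(2); print(g[228:246:4,368:380].round(0))
print(ray("top",[[374,238],[372.5,238]],[.026,.0]))
E
```

```text
[127 128 129] [137 133 132] [128 124 121]
-0.15 0.5752405350248467 0.5051290773383911 0.07011145768645566 0.5401848061816189 line 0.54109615
-0.1 0.5748675934609577 0.5045234384245677 0.07034415503639002 0.5396955159427628 line 0.54062115
-0.06 0.5745692402098466 0.504038927293509 0.0705303129163376 0.5393040837516778 line 0.54024115
slopes -0.007458831277780053 -0.012112778276468152
[[128. 128. 121.  66.  39.  71. 126. 131. 131. 132. 134. 134.]
 [128. 128. 122.  71.  36.  62. 128. 133. 133. 133. 133. 132.]
 [128. 128. 121.  70.  37.  60. 122. 129. 130. 129. 128. 130.]
 [128. 128. 121.  71.  42.  55. 109. 133. 136. 135. 136. 135.]
 [128. 129. 127. 120.  59.  51.  92. 130. 134. 134. 133. 133.]]
[[ 0.5394 -0.0588]
 [ 0.5419 -0.0597]]
```

Emit:
move_arm --plan '[[[2, 0, -3.5], 0, 0.25], [[4, 0, 0], 0, 0.25], [[1.9, 0, 0], 0.003, 0.25], [[0, 2, 0], 0, 0.25], [[0, 2, 0], 0, 0.25], [[0, 1, 0], 0, 0.25], [[0, 0.5, 0], 0, 0.25], [[0, 0.5, 0], 0, 0.25]]'

```text
time: 7.0
ee_pos: [0.541, -0.1727, 0.0323]
tool_rot: [[0.001, -0.008, 1.0], [-0.001, 1.0, 0.008], [-1.0, -0.001, 0.001]]
wrist_force: [-0.4, -0.7, -0.2]
gripper_width: 0.0233
```

Emit:
move_arm --plan '[[[0, 0.5, 0], 0, 0.25], [[0, 0.8, 0.01], 0, 0.25], [[0, 1, 0.02], 0, 0.25], [[0, 1, 0.02], 0, 0.25], [[0, 1, 0.02], 0, 0.25], [[0, 1, 0.02], 0, 0.25], [[0, 1, 0.01], 0, 0.25], [[0, 1, 0.01], 0, 0.25]]'

```text
time: 8.0
ee_pos: [0.5416, -0.0998, 0.0322]
tool_rot: [[0.001, -0.008, 1.0], [-0.001, 1.0, 0.008], [-1.0, -0.001, 0.001]]
wrist_force: [0.0, -5.9, 3.1]
gripper_width: 0.023
```

Emit:
move_arm --plan '[[[0, 0.8, 0], 0, 0.25], [[0, 0.6, 0], 0, 0.25], [[0, 0.4, 0], 0, 0.25], [[0, 0.2, 0], 0, 0.25], [[0, 0, 0], 0, 0.25]]'

```text
time: 8.62
ee_pos: [0.5413, -0.0797, 0.0321]
tool_rot: [[0.001, -0.008, 1.0], [-0.0, 1.0, 0.008], [-1.0, -0.0, 0.001]]
wrist_force: [0.8, -4.2, 3.6]
gripper_width: 0.0232
```

Run:
```python
from h import *
i=imaging.read_camera("top");cv2.imwrite("pics/t3.png",i)
s=imaging.read_camera("scene");cv2.imwrite("pics/s3.png",s)
cv2.imwrite("pics/t3c.png",cv2.resize(i[150:310,200:460],None,fx=3,fy=3,interpolation=cv2.INTER_CUBIC))
```

```text
(no output)
```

View pics/t3c.png

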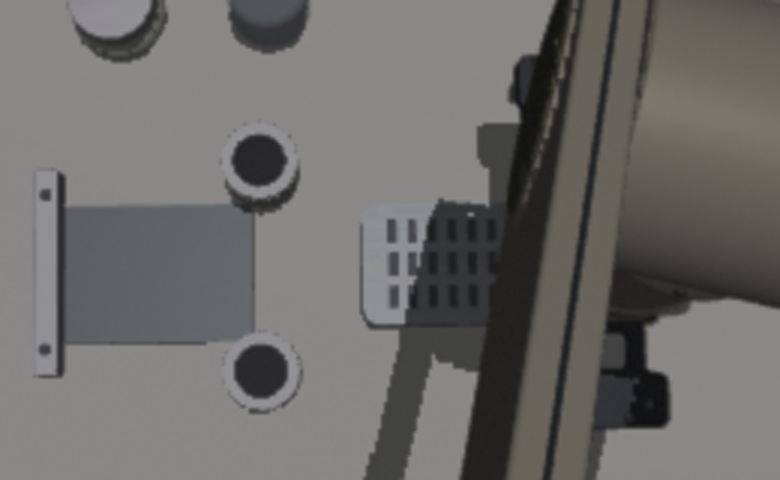

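View pics/s3.png

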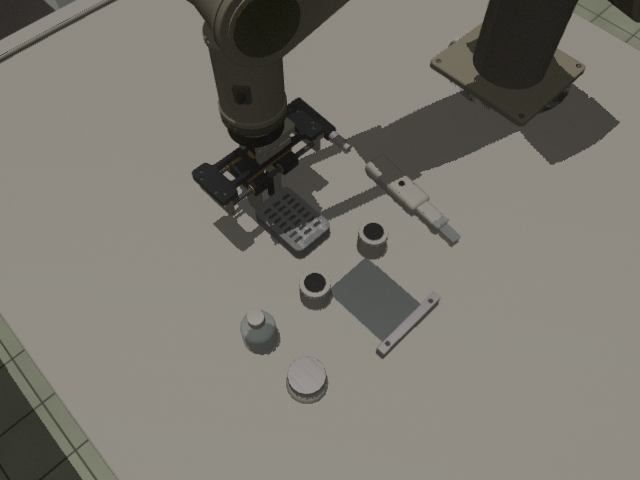

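The cassette is straight ahead of the gap, with its leading edge at crop column 362 and side edges at rows 204 and 326. I measure the lateral offset before it enters.

Run:
```python
from edges import *
i=cv2.imread("pics/t3.png")
v=edges(i,325,337,205,270)
for y in(-0.03,.01): a,b=np.polyval(v[0],y),np.polyval(v[1],y); print(y,a,b,a-b,(a+b)/2,"line",.5388-.0095*(y-.0917))
print(v[0][0],v[1][0]); print(ray("top",[[320.5,240],[338,240],[324,240]],.026))
for c in (328,334):
  d=(i[:,c,0].astype(int)-i[:,c,2]); print(c,d[212:224],d[252:264]); print(i[212:224,c].mean(1).round(),i[252:264,c].mean(1).round())
```

```text
-0.03 0.5769220837786729 0.5083615697360668 0.0685605140426061 0.5426418267573698 line 0.53995615
0.01 0.5756527083163658 0.5064430751693437 0.06920963314702211 0.5410478917428547 line 0.5395761499999999
-0.031734386557675937 -0.04796236416807734
[[0.5366 0.0337]
 [0.5364 0.0035]
 [0.5366 0.0276]]
328 [-2 -2 -3 -3 -3 -2  5  5  6  5  6  5] [ 3  4  3  3  3  5  3  0 -3 -3 -3 -3]
[136. 135. 136. 136. 136. 137. 142. 143. 143. 143. 142. 137.] [143. 145. 145. 145. 145. 138.  81.  79. 131. 136. 136. 136.]
334 [-3 -3 -3 -3 -3 -2  7  8  8  8  8  7] [ 3  5  4  4  3  4  2 -1 -1  0 -1 -2]
[136. 136. 136. 136. 136. 136. 141. 140. 139. 141. 142. 141.] [144. 137. 137. 137. 137. 130.  65.  64.  66.  66.  66.  66.]
```

Run:
```python
from edges import *
for n,cs in(("t2",(384,388,392,396,400)),("t3",(326,330,334,338,342,346,350,354))):
  i=cv2.imread(f"pics/{n}.png")
  for c in cs:
    d=(i[:,c,0].astype(int)-i[:,c,2]); g=i[:,c].mean(1)
    print(n,c,d[215:221],g[255:261].round())
w=ray("top",[[330,217.5],[330,257.5],[388,217.5],[388,257.5]],.026); print(w, w[:2].mean(0),w[2:].mean(0))
```

```text
t2 384 [-3 -3 -2  5  6  7] [135. 135. 127.  87.  77. 123.]
t2 388 [-3 -3 -2  6  7  7] [130. 132. 125.  72.  75. 123.]
t2 392 [-3 -3 -1  6  7  7] [130. 132. 124.  70.  74. 123.]
t2 396 [-2 -3 -1  5  7  7] [129. 130. 123.  75.  74. 123.]
t2 400 [-2 -3  0  6  6  6] [128. 129. 122.  61.  73. 124.]
t3 326 [-3 -3 -2  4  5  5] [145. 145. 138.  78.  78. 131.]
t3 330 [-2 -3 -1  6  7  6] [145. 145. 138.  75.  77. 131.]
t3 334 [-3 -3 -2  7  8  8] [137. 137. 130.  65.  64.  66.]
t3 338 [-3 -3 -1  7  8  8] [55. 56. 54. 51. 65. 66.]
t3 342 [-3 -3  1  7  8  7] [56. 56. 53. 47. 64. 66.]
t3 346 [-2 -1  0  2  3  3] [55. 55. 54. 46. 64. 66.]
t3 350 [-2 -2 -1  2  3  4] [55. 56. 53. 47. 65. 66.]
t3 354 [-3 -3 -1  2  3  3] [55. 55. 54. 52. 64. 66.]
[[ 0.5757  0.0169]
 [ 0.5062  0.0176]
 [ 0.575  -0.0838]
 [ 0.5056 -0.0823]] [0.541  0.0172] [ 0.5403 -0.0831]
```

Run:
```python
from edges import *
i=cv2.imread("pics/t3.png").astype(float)
g=i.mean(2)
for c in(228,240,252,264):
    col=g[210:275,c]; bg=136; pad=g[235:245,c].mean(); mid=(bg+pad)/2
    k=np.where(col<mid)[0]; a,b=k[0],k[-1]
    ta=210+a-1+(col[a-1]-mid)/(col[a-1]-col[a]); tb=210+b+(mid-col[b])/(col[b+1]-col[b])
    w=ray("top",[[c,ta],[c,tb]],0); print(c,ta,tb,w,w.mean(0),w[0,0]-w[1,0])
w=ray("top",[[215,206.5],[215,274.2]],.022); print("bar",w,w.mean(0),w[0,0]-w[1,0])
# bar ends
print(g[203:210,213:218].mean(1),g[271:278,213:218].mean(1))
# holders: outer contour of white ring top
```

```text
228 218.325 264.61333333333334 [[0.5791 0.199 ]
 [0.4961 0.1981]] [0.5376 0.1986] 0.0830174746588418
240 217.94444444444446 264.6821705426357 [[0.5796 0.1774]
 [0.4958 0.1768]] [0.5377 0.1771] 0.08381727969450209
252 218.00686274509803 264.7126923076923 [[0.5794 0.1559]
 [0.4956 0.1554]] [0.5375 0.1556] 0.08374863466821203
264 217.665625 264.7597222222222 [[0.5798 0.1343]
 [0.4954 0.1341]] [0.5376 0.1342] 0.08444109728169374
bar [[0.597  0.2177]
 [0.4789 0.2162]] [0.538 0.217] 0.11812843491144609
[135.8    135.6667 133.9333 122.2    142.3333 145.     144.9333] [144.9333 144.8667 144.2    135.2667  84.6667 130.3333 135.5333]
```

Emit:
move_arm --plan '[[[0, 0.5, 0], 0, 0.25], [[0, 0.8, -0.02], 0, 0.25], [[0, 0.8, -0.03], 0, 0.25], [[0, 0.8, -0.04], 0, 0.25], [[0, 0.8, -0.04], 0, 0.25], [[0, 0.6, -0.03], 0, 0.25], [[0, 0.3, 0], 0, 0.25], [[0, 0, 0], 0, 0.25]]'

```text
time: 9.72
ee_pos: [0.5389, -0.0336, 0.0316]
tool_rot: [[-0.0, -0.008, 1.0], [0.0, 1.0, 0.008], [-1.0, 0.0, -0.0]]
wrist_force: [1.4, -2.9, 2.6]
gripper_width: 0.0229
```

Run:
```python
from h import *
i=imaging.read_camera("top");cv2.imwrite("pics/t4.png",i)
cv2.imwrite("pics/t4c.png",cv2.resize(i[190:290,200:350],None,fx=5.3,fy=5.3,interpolation=cv2.INTER_CUBIC))
for c in(285,288,291,294,298,302,306):
    d=(i[:,c,0].astype(int)-i[:,c,2]); g=i[:,c].mean(1)
    print(c,d[213:223],g[254:263].round())
print(i[240,265:285].mean(1).round())
```

```text
285 [ 3  2  3  0 -1 -1 -1 -1 -3 -3] [126. 127. 127. 126. 126. 127. 126. 138. 140.]
288 [ 2  3  1  0 -1 -1 -1 -2 -3 -3] [131. 130. 130. 130. 130. 128. 117. 138. 140.]
291 [ 2  3  1 -1 -1 -1 -1 -2 -2 -3] [130. 130. 130. 130. 130. 130. 129. 121. 138.]
294 [ 1  0  0 -1 -2 -2 -2 -3 -2  0] [134. 135. 131. 127. 125. 129. 130. 130. 131.]
298 [-1 -3 -3 -2 -3 -2  2  6  8  7] [138. 139. 139. 139. 135. 109.  80. 125. 130.]
302 [-3 -3 -3 -3 -3 -2  3  7  6  7] [136. 139. 139. 140. 137. 111.  73. 124. 130.]
306 [-2 -2 -2 -2 -2 -2  3  7  8  8] [134. 138. 139. 139. 136. 111.  76. 124. 131.]
[ 98.  97.  98.  98.  99.  99.  98.  99.  99.  99. 100.  99.  99. 100.
 100. 100. 100.  99.  97.  87.]
```

View pics/t4c.png

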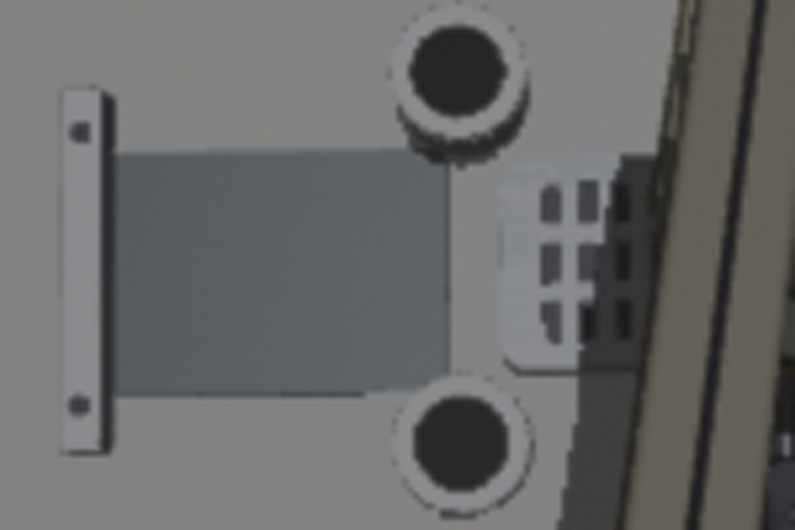

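Run:
```python
from h import *
w=ray("top",[[302,218.95],[302,258.75],[294,239]],.026); print(w,w[:2].mean(0))
```

```text
[[0.5735 0.0655]
 [0.5044 0.0658]
 [0.5386 0.0795]] [0.5389 0.0656]
```

Emit:
move_arm --plan '[[[0, 0.5, 0], -0.001, 0.25], [[0, 0.7, 0], 0, 0.25], [[0, 0.7, 0], 0, 0.25], [[0, 0.7, 0], 0, 0.25], [[0, 0.7, 0], 0, 0.25], [[0, 0.7, 0], 0, 0.25], [[0, 0.5, 0], 0, 0.25], [[0, 0.3, 0], 0, 0.25]]'

```text
time: 10.78
ee_pos: [0.5383, 0.0146, 0.0315]
tool_rot: [[-0.0, -0.009, 1.0], [0.0, 1.0, 0.009], [-1.0, 0.0, -0.0]]
wrist_force: [0.2, -2.9, 1.0]
gripper_width: 0.023
```

Emit:
move_arm --plan '[[[0, 0.7, 0], 0, 0.25], [[0, 0.9, 0], 0, 0.25], [[0, 1, 0], 0, 0.25], [[0, 1, 0], 0, 0.25], [[0, 1, 0], 0, 0.25], [[0, 0.9, 0], 0, 0.25], [[0, 0.6, 0], 0, 0.25], [[0, 0.4, 0], 0, 0.25]]'

```text
time: 11.78
ee_pos: [0.5378, 0.0796, 0.0315]
tool_rot: [[-0.0, -0.009, 1.0], [-0.0, 1.0, 0.009], [-1.0, 0.0, -0.0]]
wrist_force: [-0.1, -2.2, -1.0]
gripper_width: 0.0229
```

Run:
```python
from h import *
i=imaging.read_camera("top");cv2.imwrite("pics/t5.png",i)
cv2.imwrite("pics/t5c.png",cv2.resize(i[190:290,200:350],None,fx=5.3,fy=5.3,interpolation=cv2.INTER_CUBIC))
```

```text
(no output)
```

View pics/t5c.png

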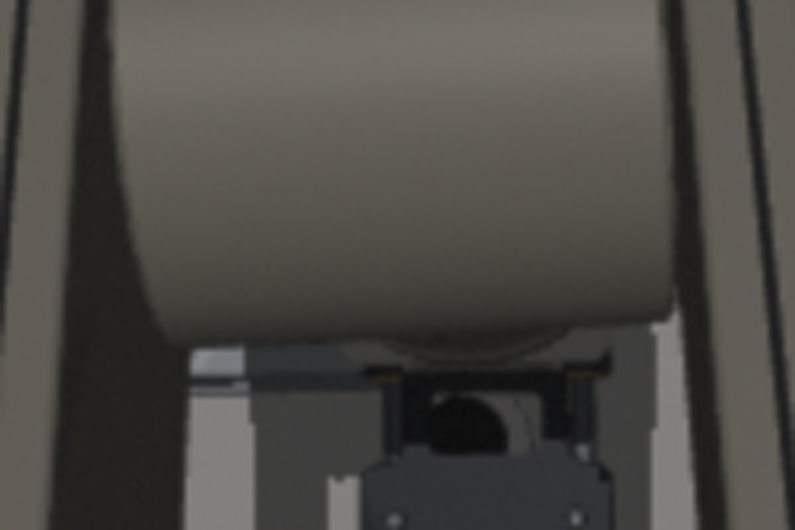

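The arm hides the top view here, so I feel for the stop bar with small steps.

Emit:
move_arm --plan '[[[0, 0.4, 0], 0, 0.25], [[0, 0.4, 0], 0, 0.25], [[0, 0.3, 0], 0, 0.25], [[0, 0.2, 0], 0, 0.25], [[0, 0.2, 0], 0, 0.25], [[0, 0, 0], 0, 0.25]]'

```text
time: 12.58
ee_pos: [0.5379, 0.0944, 0.0317]
tool_rot: [[0.0, -0.009, 1.0], [0.0, 1.0, 0.009], [-1.0, 0.0, 0.0]]
wrist_force: [-0.1, -0.3, -0.8]
gripper_width: 0.0235
```

Emit:
move_arm --plan '[[[0, 0.1, 0], 0, 0.25], [[0, 0.1, 0], 0, 0.25], [[0, 0, 0], 0, 0.25]]'

```text
time: 12.95
ee_pos: [0.5379, 0.0961, 0.0317]
tool_rot: [[0.0, -0.009, 1.0], [-0.0, 1.0, 0.009], [-1.0, -0.0, 0.0]]
wrist_force: [-0.0, -2.9, -0.1]
gripper_width: 0.0234
```

Emit:
move_arm --plan '[[[0, 0.1, 0], 0, 0.25], [[0, 0.1, 0], 0, 0.25], [[0, 0, 0], 0, 0.25]]'

```text
time: 13.32
ee_pos: [0.5379, 0.0972, 0.0318]
tool_rot: [[0.0, -0.009, 1.0], [-0.001, 1.0, 0.009], [-1.0, -0.001, 0.0]]
wrist_force: [-0.2, -6.3, 0.8]
gripper_width: 0.0237
```

Emit:
move_arm --plan '[[[0, 0.1, 0], 0, 0.25], [[0, 0, 0], 0, 0.25]]'

```text
time: 13.58
ee_pos: [0.5379, 0.0973, 0.0318]
tool_rot: [[-0.0, -0.009, 1.0], [-0.003, 1.0, 0.009], [-1.0, -0.003, -0.0]]
wrist_force: [-0.4, -11.9, 1.7]
gripper_width: 0.0232
```

Emit:
move_arm --plan '[[[0, 0.15, 0], 0, 0.25], [[0, 0.1, 0], 0, 0.25], [[0, 0, 0], 0, 0.25]]'

```text
time: 13.95
ee_pos: [0.5379, 0.0975, 0.0318]
tool_rot: [[-0.0, -0.009, 1.0], [-0.007, 1.0, 0.009], [-1.0, -0.007, -0.0]]
wrist_force: [-2.4, -24.0, 4.5]
gripper_width: 0.023
```

It is firmly on the stop: 24 N with no further travel. I back off and look.

Emit:
move_arm --plan '[[[0, -0.5, 0], 0, 0.25], [[0, -1, 0], 0, 0.25], [[0, -2, 0], 0, 0.25], [[0, -3, 0], 0, 0.25], [[-3, -3, 0], 0, 0.25], [[-5, 0, 0], 0, 0.25], [[-5, 0, 0], 0, 0.25], [[-2, -5, 0], 0, 0.25]]'

```text
time: 14.95
ee_pos: [0.5408, -0.0428, 0.1858]
tool_rot: [[0.006, -0.013, 1.0], [0.0, 1.0, 0.013], [-1.0, -0.0, 0.006]]
wrist_force: [0.9, -0.5, -1.2]
gripper_width: 0.0234
```

Emit:
move_arm --plan '[[[0, -6, 0], 0, 0.25], [[0, -6, 0], 0, 0.25], [[0, -6, 0], 0, 0.25], [[0, -5, 0], 0, 0.25], [[0, 0, 0], 0, 0.25]]'

```text
time: 15.58
ee_pos: [0.5399, -0.2776, 0.1814]
tool_rot: [[-0.0, -0.004, 1.0], [-0.001, 1.0, 0.004], [-1.0, -0.001, -0.0]]
wrist_force: [-0.5, 0.0, -0.1]
gripper_width: 0.0229
```

Run:
```python
from h import *
i=imaging.read_camera("top");cv2.imwrite("pics/t6.png",i)
s=imaging.read_camera("scene");cv2.imwrite("pics/s6.png",s)
cv2.imwrite("pics/t6c.png",cv2.resize(i[130:290,200:350],None,fx=3.7,fy=3.7,interpolation=cv2.INTER_CUBIC))
print(i[225:256:6,210:230].mean(2).round().astype(int)); print(i[225:256:6,272:292].mean(2).round().astype(int))
```

```text
[[115 110 122 124 124 124 124 123 117 104 103 103 103 103 104 111 109 105
  104 105]
 [114 106 121 124 124 124 125 123 113 105 105 109 111 119 108 110 106  73
   58  62]
 [115 107 121 124 124 124 124 123 112 105 104 104 104 104 106 107 104  80
   68  71]
 [114 108 122 124 124 124 124 123 114 108 108 108 107 108 112 118 115  83
   63  65]
 [115 113 121 124 124 124 124 123 113 106 106 106 109 107 107 111 115  78
   60  66]
 [115 113 122 124 124 124 124 123 113 107 106 110 107 107 113 110 112  98
   73  86]]
[[115 115 115 115 116 111  79  67  86  88  87  86  77 112 116 116 116 116
  116 116]
 [119 117 118 117 117 115  94  64  85  88  88  86  76 112 116 117 117 116
  116 117]
 [116 116 116 116 116 114  93  65  86  89  88  86  77 112 116 116 116 116
  116 116]
 [119 118 119 119 120 117  95  61  86  89  89  86  76 112 116 116 116 116
  116 117]
 [120 117 117 117 117 114  93  54  84  89  89  87  82 113 116 116 116 116
  116 116]
 [123 121 121 121 121 118  93  55  85  90  89  87  82 113 116 116 116 116
  116 116]]
```

View pics/t6c.png

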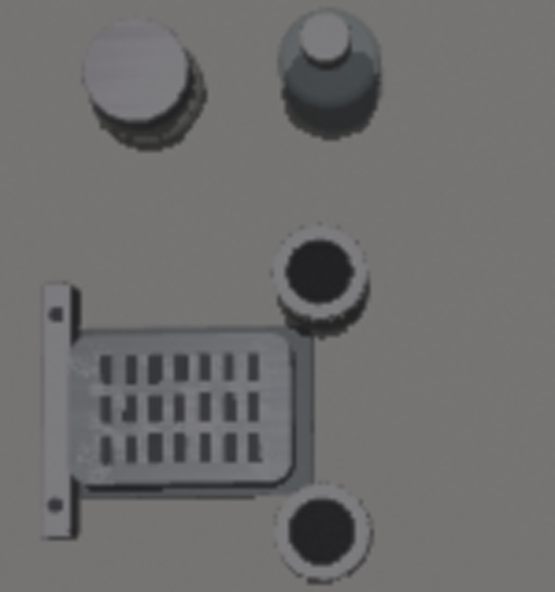

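View pics/s6.png

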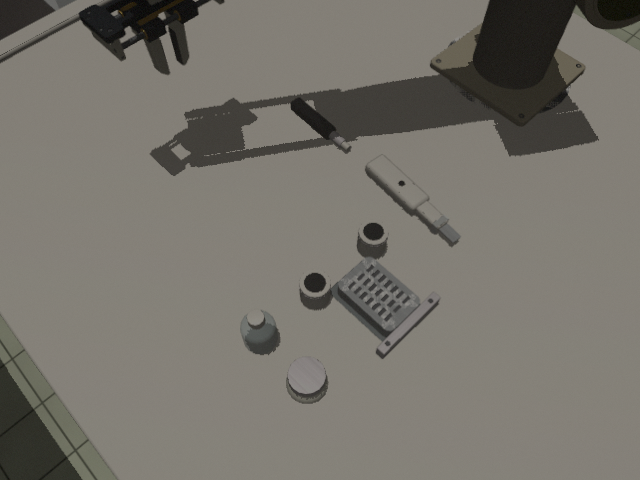

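The cassette lies flush along the bar (crop column about 72) and past both holders. I do a last numeric check, then hand in.

Run:
```python
from h import *
i=cv2.imread("pics/t6.png").astype(np.float32)
print("trailing",ray("top",[[277.6,228],[277.7,249],[218.3,228],[218.3,252]],.026))
g=i.mean(2)
P=[]
for y in range(226,252):
    d=np.diff(g[y,274:282]); k=d[:6].argmin(); P.append([274+k+.5,y])
P=np.array(P);print("trail edge slope px",np.polyfit(P[:,1],P[:,0],1))
a=cv2.imread("pics/top0.png").astype(np.float32)
k=np.median(g[40:120])/np.median(a.mean(2)[40:120])
D=abs(a.mean(2)*k-g)
for n,(x0,x1,y0,y1) in dict(wand=(232,355,315,355),bottle=(272,308,128,172),jar=(218,260,132,174)).items(): print(n,(D[y0:y1,x0:x1]>20).sum())
s=cv2.imread("pics/scene0.png").astype(float).mean(2);t=cv2.imread("pics/s6.png").astype(float).mean(2)
print("dark pen centroid",[np.argwhere(q[95:140,288:340]<30*1).mean(0) for q in(s,t)], readout.get_obs()["time"])
r.sign_off()
```

```text
trailing [[0.558  0.1078]
 [0.5215 0.1076]
 [0.5587 0.2106]
 [0.517  0.2101]]
trail edge slope px [  0.0236 272.7585]
wand 0
bottle 0
jar 0
dark pen centroid [array([23.0025, 22.4823]), array([23.8559, 24.9503])] 15.675
the job is handed in; nothing more can be done
```

The cassette is through the gap and resting against the stop bar, and I handed the job in at 15.7 s.

**What I did:** I pushed the cassette's long side with two fingers to line it up with the gap. I then pushed its trailing end through, correcting about 1.5 mm sideways just before it entered. I stopped when the bar resisted with 24 N and the fingers moved no further, and then backed the arm well clear.

**Last checks:**
- **Position:** the trailing end is at y ≈ 0.1077 m, against about 0.107 m expected. The leading end is at 0.210 m, with the bar's face measured at 0.2107 m.
- **Squareness:** the leading end follows the bar with no visible gap. The trailing edge slopes 0.024 px per row, about 1.4° if taken at face value. That is within pixel rounding, and finger contact and the bar both point to square.
- **Other objects:** the wand, bottle and jar look unchanged between the first and last top pictures.
- **Pen:** this check was inconclusive. The centre of its dark pixels shifted about 2.6 px in the scene picture, and the arm's shadow lies right beside it. The gripper never went near it, and in the picture it looks to be in the same place.

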